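# Open the big lantern base and take out its battery

## Task

Lift the loose lid off the big lantern base by its knob and set it down, knob up, in the middle of the round rubber mat. Then take the battery out of the base and stand it upright in the metal tray. Lower both all the way down before letting go, keep the lantern base standing where it is, and leave the small lantern, the clear globe and the screwdriver alone.

Things in the scene. Friction and masses are not known exactly. Their poses are not given: they have to be found in the camera images.
- lantern: The big lantern base: a round green plastic pot standing on the bench, 144 mm across (156 mm at its foot, ribs to 149 mm), 110 mm high, open at the top under its lid; wall 5 mm, inside 134 mm across, inner floor 10 mm above the bench. Loose, 0.8 kg. Origin: centre of its underside, z up. On the inner floor two ribs 12 mm high hold the battery between them along x.
- lid: The lid of the big lantern base: green disc 152 mm across, 6 mm thick, with a plug 126 mm across and 6 mm deep under it that sits loosely in the mouth (4 mm play all round); not fastened, about 0.19 kg. Origin: centre of the plug's underside, z up; the rim of the disc is 6 to 12 mm above it. Closed, the origin is 104 mm above the bench.
- lid_knob: The lid's knob: upright black cylinder 32 mm across and 36 mm high in the middle of the lid. Origin: centre of its foot on the lid's top face, 12 mm above the lid's origin; z up.
- battery: The battery: grey block 70 mm (x) by 46 mm (y) by 80 mm high with two small terminals on top and a black band, about 0.5 kg, standing upright and loose in the middle of the big lantern base, its long side along the base's x; its top is 20 mm below the base's rim. Hidden until the lid is off. Origin: centre of its underside, z up.
- mat: Round black rubber mat, 196 mm across, 4 mm thick, fixed flat on the bench. Origin: centre of its underside.
- tray: Open metal tray, outside 150 mm (x) by 130 mm (y) by 35 mm high, walls and floor 5 mm thick, empty, fixed on the bench. Origin: centre of its underside.
- small_lantern: Bystander: a small closed green lantern base with a thin black knob, 96 mm across, 96 mm high in all, loose. Origin: centre of its underside.
- globe: Bystander: a clear plastic lantern tube standing on its flange, 110 mm across at the foot, 76 mm above, 120 mm high, loose. Origin: centre of its underside.
- screwdriver: Bystander: a screwdriver about 200 mm long lying on the bench between the robot and the work, loose, along its own x.
There are look-alikes about, which are no part of the job. Of the things that look like the mat, take the one that is nearest to the robot's base at the start.

How it is judged:
On the way, in this order (a step that is already met when the one before it is completed fails the run):
1. the lid is lifted by its knob, at least 20 mm up clear of the lantern base (z of lid in the frame of lantern above 0.125 m and contact force between lid_knob and the fingers above 0.5 N), for 0.1 s.
2. the lid is lowered to within 12 mm of the mat, over its middle (32 mm), while still held by the knob (horizontal distance between lid and mat below 0.032 m and angle between lid's own z axis and vertical below 0.08 rad and height (world z) of lid below 0.016 m and contact force between lid_knob and the fingers above 0.3 N), for 0.04 s.
3. the battery is lifted out in the fingers, clear above the lantern base's rim (height (world z) of battery above 0.115 m and contact force between battery and the fingers above 0.5 N), for 0.1 s.
4. the battery is lowered upright to within 12 mm of the tray's floor while still held (horizontal distance between battery and tray below 0.065 m and angle between battery's own z axis and vertical below 0.1 rad and height (world z) of battery below 0.017 m and contact force between battery and the fingers above 0.3 N), for 0.04 s.
At the end, for the whole second after the job is handed in: The lid rests flat on the rubber mat, knob up, its centre within 32 mm of the mat's centre; the battery stands upright (within 0.1 rad) on the floor of the tray; the big lantern base stands within 30 mm of where it was; all at rest (horizontal distance between lid and mat below 0.032 m and angle between each of lid, lid_knob, lantern's own z axis and vertical below 0.08 rad and height (world z) of lid below 0.008 m and linear speed of each of lid, battery below 0.02 m/s and horizontal distance between battery and tray below 0.065 m and angle between battery's own z axis and vertical below 0.1 rad and height (world z) of battery below 0.009 m and distance of lantern from where it was at the start of the episode below 0.03 m); the robot touches nothing.
It fails at once if the big lantern base is pushed more than 40 mm or tipped (distance of lantern from where it was at the start of the episode above 0.04 m or angle between lantern's own z axis and vertical above 0.3 rad).
It fails at once if a bystander (small lantern, globe, screwdriver) is moved more than 30 mm (distance of any of small_lantern, globe, screwdriver from where it was at the start of the episode above 0.03 m).
It also fails if it takes over 64 s, if anything falls off the work surface, if the arm or the gripper's body presses on something with over 40 N, if the wrist force passes 120 N, or if a joint passes its speed limit or range.

## Robot

A 7-joint arm with a two-finger parallel gripper is mounted at the origin on the work surface. World frame = base frame: x ahead of the robot, y to its left, z up, the work surface at z = 0. Lengths are in m, angles in rad, forces in N, time in s.
With the tool pointing down it reaches from about 0.4 to 0.925 m from the base axis. Payload 4.1 kg.
Tool frame: the origin (TCP) lies at the very end of the fingers, on their centre line; the grasp point (between the pads) lies 19 mm behind it (grasp_offset is the distance from the TCP to the grasp point, in m); z points along the fingers, y is the line along which they close (so a half turn about z gives the same grasp; the last joint's range is limited). The gripper opens to 85 mm and grips with 20 to 120 N. Pads are 22 mm wide; open, the fingers measure 114 mm over their backs; the gripper's body (76 mm by 85 mm) begins 54 mm behind the grasp point. The pads swing forward as they close: fully open they stand 13 mm farther back than shut.
Start: joints at [1.163, 0.398, 0.045, 1.537, -0.019, 1.207, -0.051], TCP at [0.198, -0.619, 0.231] pointing down, gripper open.
Joint ranges: [-2.82, 2.82], [-0.49, 2.23], [-1.37, 1.46], [0, 2.46], [-1.36, 4.5], [0.23, 2], [-2.94, 2.94]. Speed limits (rad/s): [2.57, 2.57, 3.14, 3.14, 3.14, 3.14, 3.14].

## Interface

Orientations are given as a unit quaternion [w, x, y, z].
In Python, from cell import get_state, read_camera, close_job, grasp_offset gives the robot as it stands.
- The arm moves only by the shell command python3 -m jog 'ROWS'. ROWS is JSON, a list of rows, each a list of 7 numbers: the shift along the tool's x, y, z as a fraction of full scale, then the turn, a rotation vector about the tool's x, y, z as a fraction of full scale, then the opening, from -1 (shut) to 1 (fully open). In form: [[tx, ty, tz, wx, wy, wz, hand], ...]. A call has 1 to 10 rows; each row is the pose to reach, as a shift and turn from the pose commanded when the call began, along the tool's axes at that moment, turning the shorter way round; what a row does not reach only later rows make up. Full scale, the value 1, is 0.8 m for a shift and pi rad for a turn. A row lasts 1/12 s, in which the tool goes at most 41.7 mm and 7.16 degrees, less where a joint would pass 70% of its speed; a pose out of reach is approached as far as the arm can. A call with a number of a shift or a turn outside -1 to 1 is refused whole. A call with a gripper value outside its range is refused whole. The fingers move at their own pace and stop on an object; the grip force is fixed at half the most. Time passes only in rows, so rows that repeat a pose let the fingers close. It gives the time, the measured TCP pose, the force, the opening and the grip force at its end, in the units of the state.
- get_state(): the state, without advancing time (a new reading comes with each control period).
- read_camera(name): name is "scene" or "top" or "wrist"; returns a dict with "image" (400x640x3 uint8, red, green, blue), "depth" (400x640 float32, m along the optical axis (not along the pixel's ray), 0 where there is no reading), "fx", "fy", "cx", "cy" (pixels), "world_from_camera" (4x4, takes a point from camera to world coordinates). Camera axes: x right, y up, looking along -z (the intrinsics and any distortion apply to the point x, -y, -z); pixel columns grow to the right and rows downward; lengths in m; the calibration is good to about 2 mm. A picture is of the moment at which its call begins.
- close_job(): hands the job in; it is judged then, once.
The state is a dict: "t": time; "q": joint angles; "qvel": joint speeds; "effort": joint torques, N m; "position": TCP position; "eef_rot": TCP orientation; "ft_force": force on the tool from outside, world axes, zero at the start; "moment": the same for the moment, N m; "opening": finger opening in m; "grip_force": force on a finger pad.
Only numpy, scipy, OpenCV 4.12 (cv2) and the standard library are available. Lean on these libraries where they do the work, as an engineer would, in place of code of your own. Each camera call takes 0.05 s, during which the arm holds its last target. There are 200 camera calls.

## Working session

There is one attempt and no reset: what is moved stays moved. The work goes in short steps, Python scripts to look and compute and a shell command to move; the robot and the scene stay as the last step left them, time stands still between calls to the robot, and variables do not carry over. Pictures are saved under pics/ and viewed, at most 10 in all, crops included, and the job is handed in when it is done.

```bash
mkdir -p pics
cat > h.py <<'E'
import numpy as np,cv2
from cell import get_state, read_camera, close_job, grasp_offset
def cap(n,tag):
    c=read_camera(n); cv2.imwrite(f'pics/{tag}.png',c['image'][:,:,::-1]); np.savez(f'{tag}.npz',**{k:v for k,v in c.items() if k!='name'}); return c
def cloud(c):
    v,u=np.mgrid[0:400,0:640]; d=c['depth']
    P=np.stack([(u-c['cx'])/c['fx']*d,-(v-c['cy'])/c['fy']*d,-d,np.ones_like(d)],-1)
    return (P@np.array(c['world_from_camera']).T)[...,:3]
E
python3 - <<'E'
from h import *
s=get_state();print(s['position'],s['eef_rot'],s['t'],s['opening'],grasp_offset)
for n in('top','scene'):
    c=cap(n,n+'0');print(n,[k for k in c], c['fx'],np.round(np.array(c['world_from_camera'])[:3,3],2))
E
```

```text
[ 0.19736937 -0.61864759  0.230275  ] [-9.40629649e-04  9.88098646e-01  1.53818529e-01 -2.03636319e-04] 0.0 0.08546819113848575 0.0187
top ['image', 'depth', 'fx', 'fy', 'cx', 'cy', 'world_from_camera'] 425.70641057365884 [ 0.28 -0.09  1.33]
scene ['image', 'depth', 'fx', 'fy', 'cx', 'cy', 'world_from_camera'] 395.73287853542024 [ 0.84 -0.7   0.98]
```

View pics/top0.png

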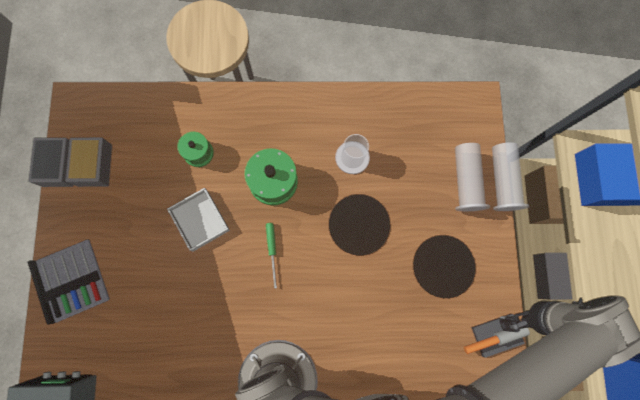

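View pics/scene0.png

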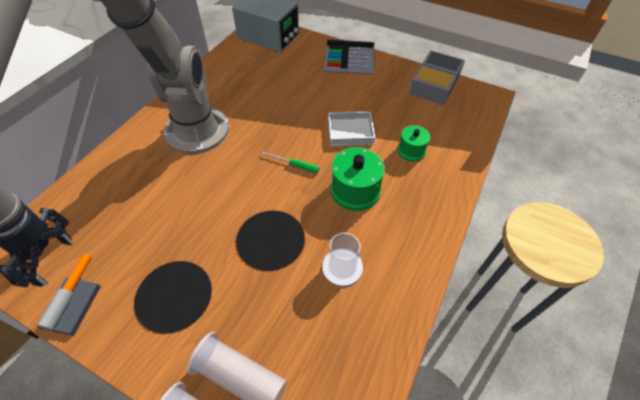

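The top view shows the lantern lid with its knob at (270,171), the tray at (198,219), the small lantern at (195,148), the globe at (353,153) and the screwdriver at (273,250). There are two black discs that could be the mat, at (360,225) and (444,267). The scene view shows the same things, with the discs at (270,240) and (173,296) and the knob at (358,161). Next I'll measure everything.

```bash
cat > m.py <<'E'
from h import *
for tag in('top0','scene0'):
    c=dict(np.load(tag+'.npz'));P=cloud(c);im=c['image'].astype(int);hsv=cv2.cvtColor(c['image'],cv2.COLOR_RGB2HSV)
    X,Y,Z=P[...,0],P[...,1],P[...,2]
    inb=(X>.25)&(X<1)&(abs(Y)<.7)&(c['depth']>0)
    def comps(m,name,mn=12):
        n,l,st,_=cv2.connectedComponentsWithStats(m.astype(np.uint8))
        for i in range(1,n):
            if st[i,4]<mn: continue
            q=P[l==i];(cx,cy),r=cv2.minEnclosingCircle(q[:,:2].astype(np.float32))
            rect=cv2.minAreaRect(q[:,:2].astype(np.float32))
            print(tag,name,st[i].tolist(),'med',np.round(np.median(q,0),3),'circ',np.round([cx,cy,r],3),'z',np.round(np.percentile(q[:,2],[5,95]),3),'rect',np.round(np.hstack([rect[0],rect[1],rect[2]]),3))
    comps(inb&(im.max(2)<60)&(Z<.03),'black',200)
    comps(inb&(Z>.13)&(Z<.17)&(X>.45),'knob',5)
    comps(inb&(Z>.10)&(Z<.13)&(X>.45),'lidtop/globe')
    comps(inb&(Z>.02)&(Z<.05)&(X>.3)&(X<.6)&(Y>.05)&(Y<.4),'trayrim')
    comps(inb&(hsv[...,1]<50)&(Z<.045)&(X>.3)&(X<.6)&(Y>.05)&(Y<.4),'tray',100)
    comps(inb&(hsv[...,1]>150)&(hsv[...,0]>45)&(hsv[...,0]<75)&(Z>.01),'green')
    g=(hsv[...,0]<45)&inb&(Z<.02);print('bench z',np.median(Z[g]))
E
python3 m.py
```

```text
top0 black [338, 195, 31, 45, 250] med [ 0.462 -0.243  0.004] circ [ 0.483 -0.241  0.073] z [0.    0.009] rect [ 0.485 -0.248  0.084  0.136 71.375]
top0 black [419, 236, 56, 56, 1457] med [ 0.333 -0.533  0.004] circ [ 0.328 -0.515  0.095] z [-0.     0.008] rect [ 0.335 -0.525  0.174  0.167  3.865]
top0 black [41, 271, 59, 27, 372] med [0.282 0.61  0.028] circ [0.292 0.615 0.086] z [0.023 0.03 ] rect [ 0.284  0.612  0.045  0.169 15.455]
top0 knob [264, 164, 12, 13, 110] med [0.599 0.015 0.151] circ [0.601 0.015 0.016] z [0.135 0.156] rect [6.0000e-01 1.6000e-02 2.9000e-02 3.0000e-02 5.2444e+01]
top0 lidtop/globe [343, 134, 26, 26, 179] med [ 0.681 -0.238  0.115] circ [ 0.681 -0.238  0.039] z [0.101 0.123] rect [ 6.8100e-01 -2.3700e-01  7.3000e-02  7.6000e-02  8.6555e+01]
top0 lidtop/globe [245, 148, 52, 50, 1915] med [0.598 0.015 0.116] circ [0.601 0.015 0.077] z [0.113 0.121] rect [6.0100e-01 1.6000e-02 1.4900e-01 1.4900e-01 3.7252e+01]
top0 trayrim [168, 188, 61, 63, 439] med [0.48  0.251 0.034] circ [0.479 0.244 0.098] z [0.022 0.039] rect [ 0.48   0.244  0.15   0.131 30.266]
top0 
[... 1355 characters left out ...]
 z [0.001 0.034] rect [ 0.474  0.264  0.161  0.181 30.224]
scene0 green [332, 59, 10, 2, 19] med [0.267 0.566 0.026] circ [0.267 0.565 0.019] z [0.024 0.029] rect [2.6700e-01 5.6500e-01 3.6000e-02 1.3000e-02 2.4782e+01]
scene0 green [398, 126, 31, 35, 773] med [0.704 0.231 0.072] circ [0.701 0.253 0.049] z [0.014 0.078] rect [ 0.699  0.252  0.086  0.093 10.015]
scene0 green [331, 148, 53, 62, 2417] med [ 0.614 -0.022  0.113] circ [0.604 0.013 0.078] z [0.021 0.118] rect [6.0200e-01 1.1000e-02 1.4800e-01 1.5300e-01 6.6076e+01]
scene0 green [290, 159, 28, 13, 158] med [0.421 0.014 0.022] circ [0.419 0.018 0.047] z [0.015 0.026] rect [0.42  0.015 0.094 0.019 6.649]
bench z -0.000852793449096334
```

There are two mat candidates. Disc A is at top (360,225), world (0.462,-0.257), 0.53 m from the base. Disc B is at top (444,267), world (0.33,-0.52), 0.61 m from the base. A is nearer, so A fits. I'll confirm it in an enlarged crop and work out the first move.

```bash
cat >> h.py <<'E'
from scipy.spatial.transform import Rotation as Ro
def go(x,y,z,yaw=None):
    s=get_state();q=s['eef_rot'];R=Ro.from_quat([q[1],q[2],q[3],q[0]])
    cur=R.as_matrix(); w=np.zeros(3)
    y0=np.arctan2(cur[1,0],cur[0,0])
    if yaw is None: yaw=y0
    T=np.array([[np.cos(yaw),np.sin(yaw),0],[np.sin(yaw),-np.cos(yaw),0],[0,0,-1]])
    w=Ro.from_matrix(cur.T@T).as_rotvec()/np.pi
    d=cur.T@(np.array([x,y,z])-s['position'])/.8
    print('pos',np.round(s['position'],4),'yaw',round(np.degrees(y0),1),'t',s['t'],'shift',np.round(d,4),'turn',np.round(w,4))
E
python3 - <<'E'
from h import *
go(.601,.0145,.24)
im=cv2.imread('pics/top0.png')[170:320,290:500]
cv2.imwrite('pics/crop.png',cv2.resize(im,None,fx=3.5,fy=3.5,interpolation=cv2.INTER_CUBIC))
E
```

```text
pos [ 0.1974 -0.6187  0.2304] yaw 17.7 t 0.1 shift [ 0.7212 -0.6007 -0.0111] turn [-0.0005  0.     -0.    ]
```

View pics/crop.png

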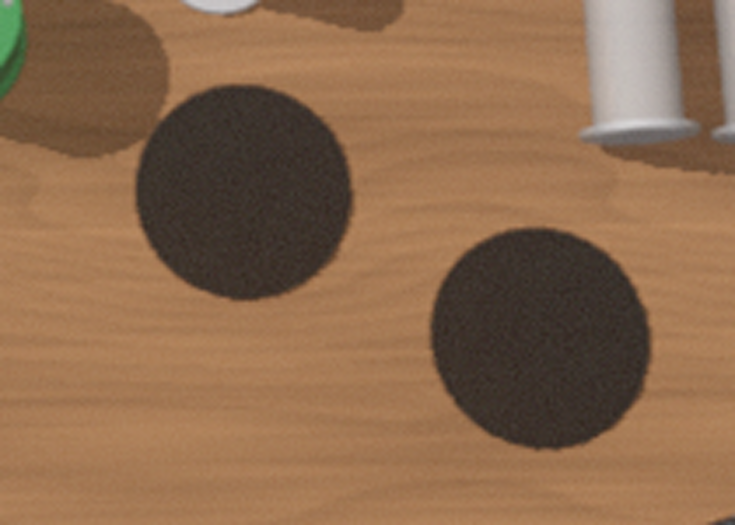

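The crop shows two equal black discs at crop (245,192) and (540,338), which is top (360,225) and (444,267). The left one, A, is nearer the base, so I'll use it. Next I move above the knob.

```bash
python3 -m jog '[[0.721,-0.601,-0.011,0,0,0,1],[0.721,-0.601,-0.011,0,0,0,1],[0.721,-0.601,-0.011,0,0,0,1],[0.721,-0.601,-0.011,0,0,0,1],[0.721,-0.601,-0.011,0,0,0,1],[0.721,-0.601,-0.011,0,0,0,1],[0.721,-0.601,-0.011,0,0,0,1],[0.721,-0.601,-0.011,0,0,0,1],[0.721,-0.601,-0.011,0,0,0,1],[0.721,-0.601,-0.011,0,0,0,1]]'
python3 - <<'E'
from h import *
go(.601,.0145,.24,np.radians(17.7))
c=dict(np.load('top0.npz'));im=c['image'].astype(int)
m=(im.max(2)<85)&(np.hypot(*(np.mgrid[0:400,0:640]-np.array([225,360])[:,None,None]))<45)
v,u=np.nonzero(m);M=np.array(c['world_from_camera'])
ray=M[:3,:3]@np.array([(u.mean()-c['cx'])/c['fx'],-(v.mean()-c['cy'])/c['fy'],-1]);print('mat',len(u),M[:3,3]+ray*(.004-M[2,3])/ray[2])
E
```

```text
t: 0.93
position: [0.4218, -0.2659, 0.2361]
eef_rot: [0.0, 0.988, 0.154, -0.0]
ft_force: [0.6, -0.4, -0.2]
opening: 0.0855
grip_force: 0.0
pos [ 0.4218 -0.2659  0.2361] yaw 17.7 t 0.9333 shift [ 0.3199 -0.2658 -0.005 ] turn [ 0.      0.0001 -0.0001]
mat 2891 [ 0.46030045 -0.25358721  0.004     ]
```

```bash
python3 -m jog '[[0.32,-0.266,-0.005,0,0,0,1],[0.32,-0.266,-0.005,0,0,0,1],[0.32,-0.266,-0.005,0,0,0,1],[0.32,-0.266,-0.005,0,0,0,1],[0.32,-0.266,-0.005,0,0,0,1],[0.32,-0.266,-0.005,0,0,0,1],[0.32,-0.266,-0.005,0,0,0,1],[0.32,-0.266,-0.005,0,0,0,1],[0.32,-0.266,-0.005,0,0,0,1],[0.32,-0.266,-0.005,0,0,0,1]]'
python3 - <<'E'
from h import *
c=cap('wrist','w1');P=cloud(c);Z=P[...,2];k=(Z>.135)&(Z<.16)&(np.hypot(P[...,0]-.6,P[...,1]-.015)<.04)
q=P[k];print(k.sum(),cv2.minEnclosingCircle(q[:,:2].astype(np.float32)) if len(q) else 0,np.percentile(q[:,2],[5,50,95]) if len(q) else 0)
go(.601,.0145,.12,np.radians(17.7))
E
```

```text
t: 1.77
position: [0.6008, 0.0162, 0.2394]
eef_rot: [-0.001, 0.988, 0.157, -0.0]
ft_force: [-0.1, -0.3, -1.5]
opening: 0.0849
grip_force: 0.0
1352 ((0.6015931963920593, 0.017496047541499138), 0.01599942333996296) [0.14240417 0.15150594 0.15273548]
pos [0.6002 0.0133 0.2394] yaw 17.8 t 1.8167 shift [ 0.0016 -0.0012  0.1492] turn [-0.      0.0005  0.0006]
```

View pics/w1.png

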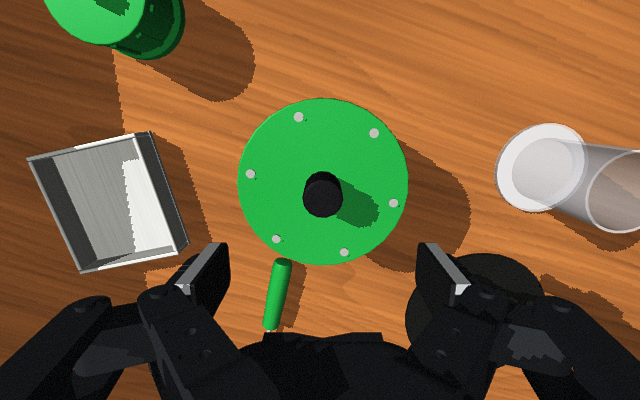

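The wrist view shows the knob at (322,195), centred between the open fingers. Its top measures 0.152 m, which agrees with the text. I'll descend over it.

```bash
python3 -m jog '[[0.0016,-0.0012,0.04,0,0,0,1],[0.0016,-0.0012,0.08,0,0,0,1],[0.0016,-0.0012,0.105,0,0,0,1],[0.0016,-0.0012,0.12,0,0,0,1],[0.0016,-0.0012,0.13,0,0,0,1],[0.0016,-0.0012,0.14,0,0,0,1],[0.0016,-0.0012,0.149,0,0,0,1],[0.0016,-0.0012,0.149,0,0,0,1]]'
python3 -m jog '[[0,0,0,0,0,0,-1],[0,0,0,0,0,0,-1],[0,0,0,0,0,0,-1],[0,0,0,0,0,0,-1],[0,0,0,0,0,0,-1],[0,0,0,0,0,0,-1],[0,0,0,0,0,0,-1],[0,0,0,0,0,0,-1],[0,0,0,0,0,0,-1],[0,0,0,0,0,0,-1]]'
```

```text
t: 2.48
position: [0.6012, 0.0135, 0.1204]
eef_rot: [0.0, 0.988, 0.154, -0.0]
ft_force: [-0.5, -0.8, -1.0]
opening: 0.0854
grip_force: 0.0
t: 3.32
position: [0.6022, 0.0143, 0.1219]
eef_rot: [0.0, 0.988, 0.154, 0.001]
ft_force: [-1.1, 0.7, 6.3]
opening: 0.0306
grip_force: 59.7
```

```bash
python3 -m jog '[[0,0,-0.005,0,0,0,-1],[0,0,-0.015,0,0,0,-1],[0,0,-0.03,0,0,0,-1],[0,0,-0.05,0,0,0,-1],[0,0,-0.07,0,0,0,-1],[0,0,-0.09,0,0,0,-1],[0,0,-0.11,0,0,0,-1],[0,0,-0.12,0,0,0,-1],[0,0,-0.12,0,0,0,-1],[0,0,-0.12,0,0,0,-1]]'
python3 - <<'E'
from h import *
c=cap('scene','s2');P=cloud(c);hsv=cv2.cvtColor(c['image'],cv2.COLOR_RGB2HSV)
g=(hsv[...,1]>120)&(hsv[...,0]>45)&(hsv[...,0]<75)&(abs(P[...,0]-.6)<.12)&(abs(P[...,1]-.015)<.12)&(P[...,2]>.17)
q=P[g];print(len(q),cv2.minEnclosingCircle(q[:,:2].astype(np.float32)),np.percentile(q[:,2],[2,50,98]))
A=np.c_[q[:,:2],np.ones(len(q))];t=q[:,2]>np.percentile(q[:,2],20);print('plane',np.linalg.lstsq(A[t],q[t,2],rcond=None)[0])
c=cap('top','t2');P=cloud(c);im=c['image']
b=(P[...,2]>.05)&(P[...,2]<.112)&(np.hypot(P[...,0]-.6,P[...,1]-.015)<.075);print('pot pix in top',b.sum())
go(.461,-.255,.22,np.radians(17.7))
E
```

```text
t: 4.15
position: [0.6013, 0.0137, 0.2171]
eef_rot: [0.0, 0.988, 0.154, 0.0]
ft_force: [-0.3, 0.2, -2.4]
opening: 0.0303
grip_force: 59.6
1563 ((0.6014192700386047, 0.012403612956404686), 0.0777384340763092) [0.2068045  0.21027226 0.24738764]
plane [ 0.01691829 -0.0391657   0.20298352]
pot pix in top 52
pos [0.6006 0.0137 0.2158] yaw 17.7 t 4.25 shift [-0.2683  0.267  -0.0047] turn [-0.0001  0.0007 -0.    ]
```

View pics/s2.png

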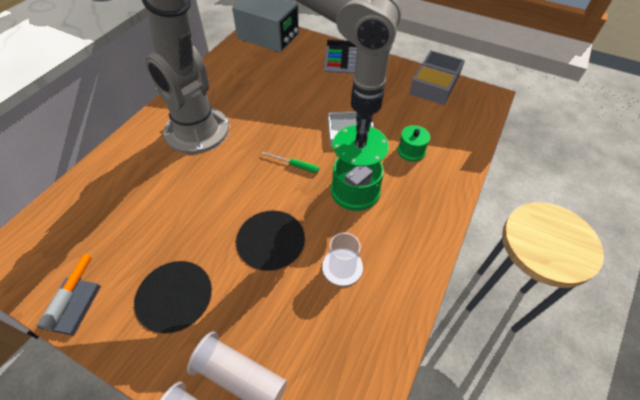

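The scene view shows the lid held level by its knob at (362,145). The base is still in place, and the battery is visible in it at (358,176). I'll carry the lid over to the mat.

```bash
python3 -m jog '[[-0.01,0.01,-0.002,0,0,0,-1],[-0.035,0.035,-0.003,0,0,0,-1],[-0.07,0.07,-0.004,0,0,0,-1],[-0.11,0.11,-0.005,0,0,0,-1],[-0.15,0.15,-0.005,0,0,0,-1],[-0.19,0.19,-0.005,0,0,0,-1],[-0.225,0.225,-0.005,0,0,0,-1],[-0.25,0.25,-0.005,0,0,0,-1],[-0.262,0.262,-0.005,0,0,0,-1],[-0.268,0.267,-0.005,0,0,0,-1]]'
python3 -m jog '[[0,0,0.01,0,0,0,-1],[0,0,0.04,0,0,0,-1],[0,0,0.075,0,0,0,-1],[0,0,0.11,0,0,0,-1],[0,0,0.14,0,0,0,-1],[0,0,0.165,0,0,0,-1],[0,0,0.185,0,0,0,-1],[0,0,0.2,0,0,0,-1],[0,0,0.205,0,0,0,-1],[0,0,0.205,0,0,0,-1]]'
python3 - <<'E'
from h import *
go(.461,-.255,.022,np.radians(17.7))
c=cap('scene','s3');P=cloud(c);hsv=cv2.cvtColor(c['image'],cv2.COLOR_RGB2HSV)
g=(hsv[...,1]>120)&(hsv[...,0]>45)&(hsv[...,0]<75)&(abs(P[...,0]-.46)<.12)&(abs(P[...,1]+.255)<.12)
q=P[g];print(len(q),cv2.minEnclosingCircle(q[:,:2].astype(np.float32)),np.percentile(q[:,2],[2,50,98]))
E
```

```text
t: 5.08
position: [0.4587, -0.2589, 0.2203]
eef_rot: [0.0, 0.989, 0.15, -0.001]
ft_force: [0.5, 0.5, -1.8]
opening: 0.0305
grip_force: 59.6
t: 5.92
position: [0.4621, -0.253, 0.0559]
eef_rot: [-0.001, 0.988, 0.155, -0.001]
ft_force: [-0.2, 0.1, -1.2]
opening: 0.0304
grip_force: 59.6
pos [ 0.4621 -0.253   0.0559] yaw 17.8 t 5.9167 shift [-0.002   0.002   0.0423] turn [-0.0007  0.0004  0.0007]
1685 ((0.4485151469707489, -0.24865850806236267), 0.09164520353078842) [0.00296672 0.04901847 0.103534  ]
```

Now I lower it slowly to contact (0.042 more). Commanding slightly lower gives a small press.

```bash
python3 -m jog '[[-0.001,0.001,0.012,0,0,0,-1],[-0.001,0.001,0.022,0,0,0,-1],[-0.001,0.001,0.029,0,0,0,-1],[-0.001,0.001,0.034,0,0,0,-1],[-0.001,0.001,0.038,0,0,0,-1],[-0.001,0.001,0.04,0,0,0,-1],[-0.001,0.001,0.042,0,0,0,-1],[-0.001,0.001,0.0425,0,0,0,-1],[-0.001,0.001,0.0425,0,0,0,-1]]'
```

```text
t: 6.72
position: [0.4618, -0.2557, 0.0231]
eef_rot: [0.0, 0.988, 0.154, 0.0]
ft_force: [0.6, 0.2, -2.3]
opening: 0.0301
grip_force: 59.6
```

```bash
python3 -m jog '[[0,0,0.001,0,0,0,-1],[0,0,0.002,0,0,0,-1],[0,0,0.003,0,0,0,-1],[0,0,0.003,0,0,0,-1],[0,0,0.003,0,0,0,-1]]'
```

```text
t: 7.13
position: [0.4619, -0.2559, 0.0219]
eef_rot: [0.0, 0.988, 0.154, 0.0]
ft_force: [-2.9, 1.9, 6.8]
opening: 0.0306
grip_force: 60.8
```

The lid is touching the mat (+6.8 N at the expected height). I'll release it and rise.

```bash
python3 -m jog '[[0,0,0,0,0,0,0.2],[0,0,0,0,0,0,0.6],[0,0,0,0,0,0,1],[0,0,0,0,0,0,1],[0,0,0,0,0,0,1],[0,0,0,0,0,0,1]]'
python3 -m jog '[[0,0,-0.01,0,0,0,1],[0,0,-0.03,0,0,0,1],[0,0,-0.07,0,0,0,1],[0,0,-0.12,0,0,0,1],[0,0,-0.17,0,0,0,1],[0,0,-0.22,0,0,0,1],[0,0,-0.26,0,0,0,1],[0,0,-0.28,0,0,0,1],[0,0,-0.28,0,0,0,1]]'
cat > m2.py <<'E'
from h import *
import sys
def m(n,tag):
    c=cap(n,tag);P=cloud(c);X,Y,Z=[P[...,i] for i in range(3)];hsv=cv2.cvtColor(c['image'],cv2.COLOR_RGB2HSV)
    g=(hsv[...,1]>120)&(hsv[...,0]>45)&(hsv[...,0]<75)&(np.hypot(X-.461,Y+.255)<.12)&(Z<.05)
    q=P[g]
    if len(q): print(n,'lid',len(q),cv2.minEnclosingCircle(q[:,:2].astype(np.float32)),np.percentile(q[:,2],[5,50,95]))
    for nm,g in(('batt',(hsv[...,1]<110)&(np.hypot(X-.601,Y-.015)<.066)&(Z>.075)&(Z<.1)),('potrim',(np.hypot(X-.601,Y-.015)<.1)&(Z>.103)&(Z<.118))):
        q=P[g]
        if len(q)>20: r=cv2.minAreaRect(q[:,:2].astype(np.float32));print(n,nm,len(q),np.round(np.hstack(r),4),np.round(cv2.minEnclosingCircle(q[:,:2].astype(np.float32))[0],4),np.percentile(q[:,2],[5,50,95]))
m('top','t4');m('scene','s4');go(.601,.0145,.24)
E
python3 m2.py
```

```text
t: 7.63
position: [0.4616, -0.2557, 0.0205]
eef_rot: [0.0, 0.988, 0.154, -0.0]
ft_force: [-0.4, -0.5, 0.3]
opening: 0.0855
grip_force: 0.0
t: 8.38
position: [0.4643, -0.2567, 0.2502]
eef_rot: [0.003, 0.988, 0.154, 0.004]
ft_force: [1.0, -0.0, -0.2]
opening: 0.0853
grip_force: 0.0
top lid 7 ((0.4751526713371277, -0.23053047060966492), 0.05552981048822403) [0.01363326 0.01739062 0.02091268]
top batt 380 [6.07400e-01 1.49000e-02 7.06000e-02 4.69000e-02 7.20339e+01] [0.6076 0.0145] [0.08279893 0.090326   0.0945264 ]
top potrim 282 [6.02100e-01 1.65000e-02 1.39300e-01 1.40700e-01 8.85377e+01] [0.6029 0.0164] [0.10419576 0.10964256 0.11334091]
scene lid 1978 ((0.45624297857284546, -0.2549087405204773), 0.08353984355926514) [0.00382115 0.01504111 0.01838079]
scene batt 354 [6.07800e-01 1.34000e-02 7.21000e-02 4.84000e-02 7.37129e+01] [0.6068 0.0135] [0.07785812 0.08859844 0.0927207 ]
scene potrim 312 [6.03800e-01 1.48000e-02 1.41500e-01 1.44100e-01 2.64477e+01] [0.603  0.0147] [0.10377861 0.10777404 0.11131722]
pos [ 0.4616 -0.2556  0.2452] yaw 17.7 t 8.4833 shift [ 0.2686 -0.2688  0.0064] turn [ 0.0004 -0.0002 -0.    ]
```

The lid lies flat on the mat. Both views put the battery at (0.6075, 0.014), with its long side at about 73° and its top at 0.0895 m, which fits the text. I'll move above it and turn the gripper.

```bash
python3 -c "
from h import *
go(.6075,.014,.22,np.radians(73));print(np.round(get_state()['q'],2))"
python3 -m jog '[[0.275,-0.266,0.031,0,0,-0.307,1],[0.275,-0.266,0.031,0,0,-0.307,1],[0.275,-0.266,0.031,0,0,-0.307,1],[0.275,-0.266,0.031,0,0,-0.307,1],[0.275,-0.266,0.031,0,0,-0.307,1],[0.275,-0.266,0.031,0,0,-0.307,1],[0.275,-0.266,0.031,0,0,-0.307,1],[0.275,-0.266,0.031,0,0,-0.307,1],[0.275,-0.266,0.031,0,0,-0.307,1],[0.275,-0.266,0.031,0,0,-0.307,1]]'
python3 -c "
from h import *
go(.6075,.014,.22,np.radians(73));print(np.round(get_state()['q'],2))"
```

```text
pos [ 0.4616 -0.2556  0.2452] yaw 17.7 t 8.4833 shift [ 0.2761 -0.2657  0.0314] turn [ 0.0004 -0.     -0.3072]
[ 0.65  0.18 -0.26  1.8   0.05  1.17 -0.88]
t: 9.32
position: [0.6053, 0.0149, 0.2175]
eef_rot: [-0.001, 0.804, 0.595, -0.002]
ft_force: [-0.6, -1.0, -0.8]
opening: 0.0854
grip_force: 0.0
pos [0.6053 0.0149 0.2175] yaw 73.0 t 9.3167 shift [-0.0002  0.0029 -0.0032] turn [-0.0014  0.0004  0.0003]
[ 0.33  0.37 -0.55  1.65  0.2   1.18 -0.56]
```

```bash
python3 -c "
from h import *
c=cap('wrist','w5');P=cloud(c);X,Y,Z=[P[...,i] for i in range(3)];print(np.round(get_state()['position'],4))
for lo,hi,n in((.08,.094,'batt'),(.104,.115,'rim')):
    g=(np.hypot(X-.603,Y-.0155)<(.066 if n=='batt' else .09))&(Z>lo)&(Z<hi);q=P[g][:,:2].astype(np.float32);print(n,len(q),np.round(np.hstack(cv2.minAreaRect(q)),4),np.median(P[g][:,2]))
go(.6075,.014,.05,np.radians(73))
"
```

```text
[0.6053 0.0129 0.2179]
batt 4783 [ 6.06000e-01 -3.10000e-03  1.10700e-01  9.97000e-02  4.24067e+01] 0.08964591575475817
rim 3643 [6.03400e-01 1.78000e-02 1.43000e-01 1.42300e-01 6.93696e+01] 0.10935018464189261
pos [0.6053 0.0129 0.2179] yaw 72.9 t 9.3667 shift [0.0026 0.0029 0.2098] turn [-0.0011  0.0007 -0.0007]
```

View pics/w5.png

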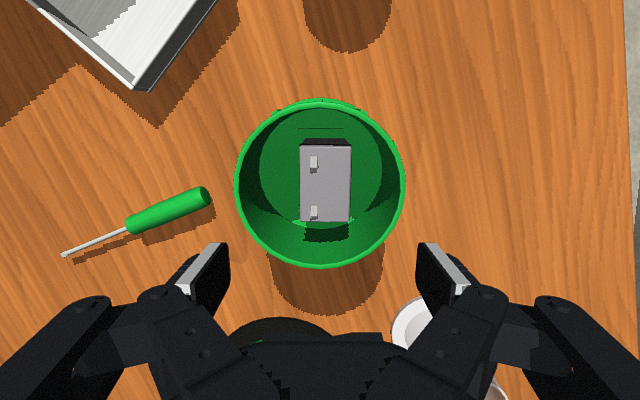

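The wrist view shows the battery at (325,183), its long side square to the closing line, with the base rim around it at centre (320,183). I'll narrow the opening to about 66 mm for wall clearance and descend.

```bash
python3 -m jog '[[0.0026,0.0029,0.02,0,0,0,0.5],[0.0026,0.0029,0.05,0,0,0,0.5],[0.0026,0.0029,0.08,0,0,0,0.5],[0.0026,0.0029,0.1,0,0,0,0.5],[0.0026,0.0029,0.115,0,0,0,0.5],[0.0026,0.0029,0.12,0,0,0,0.5],[0.0026,0.0029,0.12,0,0,0,0.5],[0.0026,0.0029,0.12,0,0,0,0.5]]'
python3 -c "
from h import *
go(.6075,.014,.053,np.radians(73))"
```

```text
t: 10.03
position: [0.6098, 0.0146, 0.1245]
eef_rot: [0.0, 0.804, 0.594, 0.0]
ft_force: [0.0, 0.2, 0.3]
opening: 0.0642
grip_force: 0.0
pos [0.6098 0.0146 0.1245] yaw 72.9 t 10.0333 shift [-0.0015 -0.0026  0.0893] turn [ 0.0004  0.     -0.0006]
```

```bash
python3 -m jog '[[-0.001,-0.002,0.01,0,0,0,0.5],[-0.001,-0.002,0.025,0,0,0,0.5],[-0.001,-0.002,0.04,0,0,0,0.5],[-0.001,-0.002,0.055,0,0,0,0.5],[-0.001,-0.002,0.068,0,0,0,0.5],[-0.001,-0.002,0.08,0,0,0,0.5],[-0.001,-0.002,0.089,0,0,0,0.5],[-0.001,-0.002,0.089,0,0,0,0.5]]'
python3 -m jog '[[0,0,0,0,0,0,0.5],[0,0,0,0,0,0,-1],[0,0,0,0,0,0,-1],[0,0,0,0,0,0,-1],[0,0,0,0,0,0,-1],[0,0,0,0,0,0,-1],[0,0,0,0,0,0,-1],[0,0,0,0,0,0,-1]]'
```

```text
t: 10.7
position: [0.6072, 0.0161, 0.0529]
eef_rot: [-0.001, 0.804, 0.595, -0.0]
ft_force: [-6.5, 2.8, 0.4]
opening: 0.0641
grip_force: 0.0
t: 11.37
position: [0.6075, 0.0147, 0.0523]
eef_rot: [0.0, 0.804, 0.594, -0.0]
ft_force: [1.8, 0.0, -3.5]
opening: 0.0455
grip_force: 62.0
```

```bash
python3 -m jog '[[0,0,-0.005,0,0,0,-1],[0,0,-0.015,0,0,0,-1],[0,0,-0.03,0,0,0,-1],[0,0,-0.045,0,0,0,-1],[0,0,-0.06,0,0,0,-1],[0,0,-0.08,0,0,0,-1],[0,0,-0.1,0,0,0,-1],[0,0,-0.12,0,0,0,-1],[0,0,-0.14,0,0,0,-1],[0,0,-0.16,0,0,0,-1]]'
python3 -m jog '[[0,0,-0.01,0,0,0,-1],[0,0,-0.025,0,0,0,-1],[0,0,-0.03,0,0,0,-1],[0,0,-0.03,0,0,0,-1],[0,0,-0.03,0,0,0,-1]]'
python3 - <<'E'
from h import *
c=cap('scene','s6')
go(.480,.243,.2,np.radians(73))
E
```

```text
t: 12.2
position: [0.6076, 0.0151, 0.1828]
eef_rot: [0.0, 0.804, 0.595, 0.0]
ft_force: [0.8, -0.3, -5.2]
opening: 0.0452
grip_force: 61.9
t: 12.62
position: [0.6073, 0.0149, 0.2043]
eef_rot: [-0.0, 0.804, 0.595, -0.0]
ft_force: [-0.4, 0.0, -4.8]
opening: 0.0456
grip_force: 62.0
pos [0.607  0.0148 0.2037] yaw 73.0 t 12.6667 shift [ 0.2262 -0.2353  0.0048] turn [-0.0005  0.0002 -0.0002]
```

View pics/s6.png

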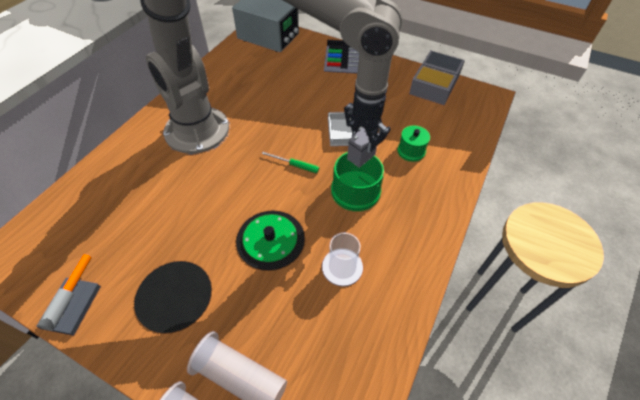

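The battery hangs upright in the fingers at (362,148), clear of the rim. The lid is centred on the mat at (270,239) and the base stands in place. I'll move over the tray and lower it.

```bash
python3 -m jog '[[0.01,-0.01,0.001,0,0,0,-1],[0.03,-0.032,0.002,0,0,0,-1],[0.06,-0.063,0.003,0,0,0,-1],[0.095,-0.1,0.004,0,0,0,-1],[0.13,-0.136,0.004,0,0,0,-1],[0.165,-0.172,0.005,0,0,0,-1],[0.195,-0.203,0.005,0,0,0,-1],[0.215,-0.224,0.005,0,0,0,-1],[0.226,-0.235,0.005,0,0,0,-1],[0.226,-0.235,0.005,0,0,0,-1]]'
python3 -m jog '[[0,0,0.01,0,0,0,-1],[0,0,0.035,0,0,0,-1],[0,0,0.065,0,0,0,-1],[0,0,0.095,0,0,0,-1],[0,0,0.12,0,0,0,-1],[0,0,0.14,0,0,0,-1],[0,0,0.15,0,0,0,-1],[0,0,0.155,0,0,0,-1],[0,0,0.155,0,0,0,-1],[0,0,0.155,0,0,0,-1]]'
python3 -c "
from h import *
go(.480,.243,.0475,np.radians(73))"
```

```text
t: 13.5
position: [0.4779, 0.2469, 0.2003]
eef_rot: [-0.001, 0.802, 0.597, -0.0]
ft_force: [-0.2, 0.6, -4.9]
opening: 0.0456
grip_force: 62.3
t: 14.33
position: [0.4818, 0.2426, 0.077]
eef_rot: [0.0, 0.804, 0.594, 0.001]
ft_force: [-0.2, 0.4, -3.4]
opening: 0.0452
grip_force: 62.2
pos [0.4818 0.2426 0.077 ] yaw 72.9 t 14.3333 shift [-0.0002 -0.0024  0.0369] turn [ 0.0003 -0.0002 -0.0006]
```

```bash
python3 -m jog '[[0,-0.001,0.008,0,0,0,-1],[0,-0.001,0.016,0,0,0,-1],[0,-0.001,0.023,0,0,0,-1],[0,-0.001,0.028,0,0,0,-1],[0,-0.001,0.032,0,0,0,-1],[0,-0.001,0.034,0,0,0,-1],[0,-0.001,0.036,0,0,0,-1],[0,-0.001,0.0365,0,0,0,-1],[0,-0.001,0.0365,0,0,0,-1]]'
python3 -m jog '[[0,0,0.001,0,0,0,-1],[0,0,0.001,0,0,0,-1],[0,0,0.001,0,0,0,-1]]'
```

```text
t: 15.08
position: [0.4802, 0.2432, 0.0474]
eef_rot: [0.0, 0.804, 0.595, 0.0]
ft_force: [0.5, 0.3, -4.5]
opening: 0.0454
grip_force: 62.4
t: 15.33
position: [0.4803, 0.2433, 0.0473]
eef_rot: [0.0, 0.804, 0.595, 0.0]
ft_force: [-0.4, -1.3, 3.5]
opening: 0.0458
grip_force: 63.0
```

The battery is on the tray floor: the force went from -4.5 to +3.5 N at the expected height. I'll release it, rise and verify.

```bash
python3 -m jog '[[0,0,0,0,0,0,0.1],[0,0,0,0,0,0,0.3],[0,0,0,0,0,0,0.5],[0,0,0,0,0,0,0.5],[0,0,0,0,0,0,0.5]]'
python3 -m jog '[[0,0,-0.01,0,0,0,0.5],[0,0,-0.03,0,0,0,0.5],[0,0,-0.06,0,0,0,0.5],[0,0,-0.1,0,0,0,0.5],[0,0,-0.14,0,0,0,0.5],[0,0,-0.18,0,0,0,0.5],[0,0,-0.22,0,0,0,0.5],[0,0,-0.25,0,0,0,0.5],[0,0,-0.25,0,0,0,0.5],[0,0,-0.25,0,0,0,0.5]]'
python3 - <<'E'
from h import *
for n in('scene','wrist'):
    c=cap(n,n+'7');P=cloud(c);X,Y,Z=[P[...,i] for i in range(3)]
    for nm,g in(('batt top',(np.hypot(X-.48,Y-.243)<.06)&(Z>.078)&(Z<.11)),('rim',(np.hypot(X-.603,Y-.015)<.1)&(Z>.103)&(Z<.118)),('lid',(np.hypot(X-.461,Y+.255)<.079)&(Z>.011)&(Z<.022))):
        if g.sum()>20:q=P[g];print(n,nm,len(q),np.round(np.hstack(cv2.minAreaRect(q[:,:2].astype(np.float32))),4),np.percentile(q[:,2],[5,50,95]))
print(get_state()['ft_force'],get_state()['t'])
E
```

```text
t: 15.75
position: [0.4803, 0.2433, 0.0466]
eef_rot: [0.0, 0.804, 0.595, 0.0]
ft_force: [-0.6, -0.9, -0.0]
opening: 0.0642
grip_force: 0.0
t: 16.58
position: [0.4808, 0.2438, 0.2486]
eef_rot: [0.001, 0.804, 0.595, 0.002]
ft_force: [-0.2, -1.0, -0.6]
opening: 0.064
grip_force: 0.0
scene batt top 219 [4.80700e-01 2.39600e-01 7.32000e-02 4.70000e-02 7.26145e+01] [0.07962651 0.08339595 0.08816745]
scene rim 296 [6.04500e-01 1.42000e-02 1.42800e-01 1.43100e-01 3.98691e+01] [0.10408258 0.10793951 0.11140757]
scene lid 1806 [ 0.4617 -0.2583  0.1492  0.1508 28.9601] [0.01230155 0.01524974 0.01836837]
wrist batt top 3140 [4.81500e-01 2.44900e-01 6.94000e-02 4.60000e-02 7.32387e+01] [0.08340647 0.08473052 0.08649609]
wrist rim 476 [6.19100e-01 1.25000e-02 1.41900e-01 8.48000e-02 7.36915e+01] [0.10378542 0.10818831 0.11029144]
[ 1.02204445 -0.099055   -1.59484661] 16.6833
```

View pics/scene7.png

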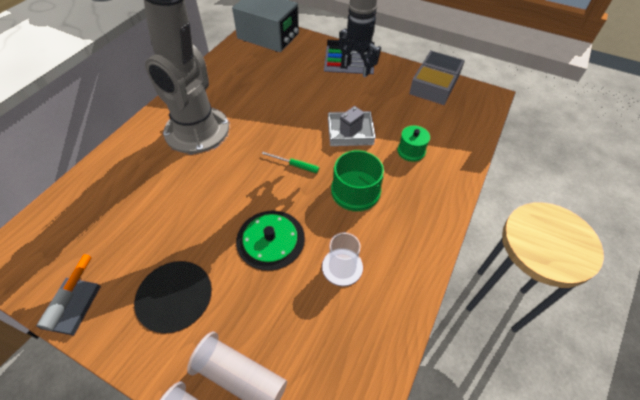

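The final view shows the battery upright in the tray at (351,122), its top measured at 0.0847 m, so it stands on the floor. The lid is flat and centred on the mat at (270,238), the base has not moved at (357,180), and the bystanders are undisturbed. I'll hand in the job.

```bash
python3 -c "
from cell import close_job;print(close_job())"
```

```text
the job is handed in; nothing more can be done
None
```

I set the lid flat, knob up, in the middle of the nearer mat and stood the battery upright on the tray floor, then handed the job in after about 17 s; the base and bystanders looked unmoved in the last picture, and the hand-in call returned no verdict.

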